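# Tighten the die clamp nut by hand, then with the wrench

### The arm

A 7-joint arm with a two-finger parallel gripper is mounted at the origin on the work surface. World frame = base frame: x ahead of the robot, y to its left, z up, the work surface at z = 0. Lengths are in m, angles in rad, forces in N, time in s.
With the tool pointing down it reaches from about 0.35 to 0.9 m from the base axis. Payload 19.9 kg.
Tool frame: the origin (TCP) lies at the very end of the fingers, on their centre line; the grasp point (between the pads) lies 19 mm behind it (robot.tcp_to_grasp is the distance from the TCP to the grasp point, in m); z points along the fingers, y is the line along which they close (so a half turn about z gives the same grasp; the last joint's range is limited). The gripper opens to 85 mm and grips with 20 to 120 N. Pads are 22 mm wide; open, the fingers measure 114 mm over their backs; the gripper's body (76 mm by 85 mm) begins 54 mm behind the grasp point. The pads swing forward as they close: fully open they stand 13 mm farther back than shut.
Start: joints at [1.06, 0.417, -0.01, 1.614, 0.005, 1.111, -0.053], TCP at [0.282, -0.558, 0.231] pointing down, gripper open.
Joint ranges: [-2.81, 2.81], [-0.39, 2.02], [-1.27, 1.25], [0.06, 2.57], [-1.19, 4.33], [0.19, 2], [-2.82, 2.82]. Speed limits (rad/s): [1.89, 1.89, 2.39, 2.39, 3.01, 3.01, 3.01].

### API

Orientations are given as a 3x3 rotation matrix whose columns are the frame's x, y, z axes.
In Python, from cell import telemetry, camera, robot gives the robot as it stands. The module is installed in compiled form; this text tells all that it offers.
- The arm moves only by the tool play_rows, never from a script. Its argument "motion" is a list that holds one entry, the list of rows, each a list of 5 numbers: the closure, from -1 (fully open) to 1 (shut), then the shift along the tool's x, y, z in mm, then the turn about the tool's z in rad. In form: [[[jaw, dx, dy, dz, yaw], ...]]. A call has 1 to 8 rows; each row is the pose to reach, as a shift and turn from the pose commanded when the call began, along the tool's axes at that moment; what a row does not reach only later rows make up. A row lasts 1/8 s, in which the tool goes at most 62.5 mm and 10.7 degrees, less where a joint would pass 70% of its speed; a pose out of reach is approached as far as the arm can. A call with a gripper value outside its range is refused whole. The fingers move at their own pace and stop on an object; "newtons" is the grip in N (left out, the last holds). Time passes only in rows, so rows that repeat a pose let the fingers close. It gives the time, the measured TCP pose, the force, the opening and the grip force at its end, in the units of the state.
- telemetry.sense(): the state, without advancing time (a new reading comes with each control period).
- camera(name): name is "side" or "top"; returns a dict with "img" (420x560x3 uint8, red, green, blue), "fovy" (degrees; the focal length in pixels is half the picture's height over the tangent of half this angle, whatever the lens; pixels are square), "cx", "cy" (the principal point, pixels), "rvec" (rotation vector, rad) and "tvec" (3), from world to camera coordinates, as OpenCV has them. Camera axes: x right, y down, z forward; pixel columns grow to the right and rows downward; lengths in m; the calibration is good to about 2 mm. A picture is of the moment at which its call begins. There is no depth.
- robot.finish_job(): hands the job in; it is judged then, once.
The state is a dict: "t": time; "joint_pos": joint angles; "qvel": joint speeds; "effort": joint torques, N m; "ee_pos": TCP position; "tcp_rot": TCP orientation; "contact_force": force on the tool from outside, world axes, zero at the start; "torque": the same for the moment, N m; "opening": opening from 0.0 (shut) to 1.0 (fully open); "grasp_force": force on a finger pad.
Only numpy, scipy, OpenCV 4.12 (cv2) and the standard library are available. Lean on these libraries where they do the work, as an engineer would, in place of code of your own. Each camera call takes 0.05 s, during which the arm holds its last target. There are 200 camera calls.

### The job

Clamp the die: turn the brass hex nut clockwise by hand until its white pointer is in the yellow band, then take the wrench from the blue tray and with it turn the nut on until the pointer is in the green band. Do not use the wrench before the nut is in the yellow band, nor turn the nut by hand beyond it. Finally lay the wrench flat back in the blue tray, and do not knock or shift the oil bottle, the tub or the lidded box.

Things in the scene. Friction and masses are not known exactly. Their poses are not given: they have to be found in the camera images.
- die_set: Fixed steel die set. Origin on the bench under the nut's vertical axis. In its frame, mm: bolster x -140 to 60, y -70 to 70, 25 high; die block 100 x 70, x -130 to -30, top z 65; grey strap clamp 110 x 40, x -60 to 50, top z 79; steel stud dia 22 up through the nut to z 124; two guide pillars on the -x side.
- pillar_a (a point): Top of a guide pillar dia 24, 150 mm above the bench, at x -85, y +55 in the die set's frame; in the way of a wrench swung there.
- pillar_b (a point): Top of the other guide pillar, the same, at x -85, y -55.
- disc (a point): Centre of the fixed dark index disc under the nut, on its axis, dia 112, top 83 mm above the bench. Its painted bands lie 38 to 54 mm from the axis: yellow is joint 1.15 to 1.50, green is joint 2.25 to 2.55.
- clamp_nut (a joint): Turn of the captive brass nut, rad, growing clockwise from above, 0 to 2.9; stays where left, stiffens from 0.1 to 1.1 N m (green). White pointer stands at angle 1.8 - joint (counter-clockwise from the die set's x axis), over a corner of the hexagon. Hexagon 36 mm across flats, flats z 87 to 113 mm, chamfer to 117, on a flange dia 50, z 83 to 87. Aim: first 1.15-1.50, at the end 2.25-2.55.
- nut_top (a point): Centre of the nut's top face, on its axis, 117 mm above the bench; turns with the nut.
- nut_pointer (a point): Tip of the white pointer on the nut's flange, 47 mm from the axis, 86 mm above the bench.
- wrench: Loose grey open-ended wrench, 0.28 kg, 193 mm long, 14 thick, lying flat. Origin on its underside at the middle of the jaw opening; +x points out of the open jaw. Handle 22 wide, x -44 to -175. Two prongs 13 wide, x -26 to 18, parallel to x, 38.5 mm apart; slot bottom at x -26; head 64 wide.
- wrench_jaw (a point): Middle of the jaw opening, 7 mm above the wrench's underside.
- wrench_mid (a point): Middle of the wrench's length, 75 mm behind the jaw centre, 7 mm above its underside.
- wrench_grip (a point): Point on the handle to grip, 100 mm behind the jaw centre, 7 mm above its underside.
- tray: Fixed shallow blue tray, 260 (x) x 130 (y) mm, 17 high, walls and floor 5 thick. Origin under its centre; the wrench starts in it, jaw towards the tray's +x.
- oil_bottle: Loose yellow oil bottle, dia 60, 150 high, to one side of the die set. Origin under its centre. Leave alone.
- tub: Loose white round tub of gold-coloured stampings, dia 96, 58 high, on the other side of the die set. Origin under its centre. Leave alone.
- lidded_box: Loose clear plastic box with grey lid, 123 x 98 x 55 high, across the bench from the tray. Origin under its centre. Leave alone.
Not all that is in view belongs to the job. There is more than one size of the wrench; the job needs the larger. Of the things shaped like the die_set, the steel one is meant.

How it is judged:
On the way, in this order (a step that is already met when the one before it is completed fails the run):
1. the nut is turned by hand until its pointer is in the yellow band (value of joint clamp_nut between 1.13 and 1.55 rad), for 0.2 s.
2. the wrench's jaw is round the nut (horizontal distance between wrench_jaw and nut_top below 0.012 m and height (world z) of wrench_jaw below 0.113 m and value of joint clamp_nut below 1.7 rad), for 0.1 s.
3. the nut is turned with the wrench until its pointer is in the green band (horizontal distance between wrench_jaw and nut_top below 0.012 m and height (world z) of wrench_jaw below 0.113 m and value of joint clamp_nut between 2.22 and 2.58 rad), for 0.1 s.
At the end, for the whole second after the job is handed in: The pointer is in the green band (joint 2.22 to 2.58), and the wrench lies flat and still in the blue tray (its middle within 35 mm lengthwise and 45 mm crosswise of the tray's centre, on the floor, tilted under 0.1 rad) (value of joint clamp_nut between 2.22 and 2.58 rad and x of wrench_mid in the frame of tray between -0.035 and 0.035 m and y of wrench_mid in the frame of tray between -0.045 and 0.045 m and z of wrench_mid in the frame of tray below 0.018 m and angle between wrench's own z axis and vertical below 0.1 rad and linear speed of wrench below 0.02 m/s); the robot touches nothing.
It fails at once if the wrench pushes on the nut or die set before the nut has reached the yellow band (joint under 1.1) (contact force between wrench and die_set above 1 N and value of joint clamp_nut below 1.1 rad).
It fails at once if the fingers push on the nut or die set with the nut past the yellow band (joint over 1.7) (contact force between the fingers and die_set above 1 N and value of joint clamp_nut above 1.7 rad).
It fails at once if the oil bottle, tub or lidded box is shifted more than 30 mm or the bottle tipped (distance of any of oil_bottle, tub, lidded_box from where it was at the start of the episode above 0.03 m or angle between oil_bottle's own z axis and vertical above 0.4 rad).
It also fails if it takes over 70 s, if anything falls off the work surface, if the arm or the gripper's body presses on something with over 40 N, if the wrist force passes 120 N, or if a joint passes its speed limit or range.

## Working session

There is one attempt and no reset: what is moved stays moved. The work goes in short steps, Python scripts to look and compute and a tool call to move; the robot and the scene stay as the last step left them, time stands still between calls to the robot, and variables do not carry over. Pictures are saved under pics/ and viewed, at most 10 in all, crops included, and the job is handed in when it is done.

Besides the shell and the picture viewer there is one more tool, called after "Emit:" as name([rows], argument=value, ...), one row to a line, values as JSON. play_rows: Moves the arm, as the interface text tells. Its arguments: {"type":"object","properties":{"motion":{"type":"array","items":{"type":"array","items":{"type":"array","items":{"type":"number"}}}},"newtons":{"type":"number"}},"required":["motion"]}

```bash
mkdir -p pics; python3 - <<'E'
from cell import telemetry,camera,robot
import cv2,numpy as np
s=telemetry.sense();print({k:np.round(v,3).tolist() for k,v in s.items()})
for n in("top","side"):
    c=camera(n);print(n,c["fovy"],c["cx"],c["cy"],c["rvec"],c["tvec"])
    np.save(f"pics/{n}0.npy",c,allow_pickle=True)
    cv2.imwrite(f"pics/{n}0.png",cv2.resize(c["img"][:,:,::-1],(800,600),interpolation=cv2.INTER_CUBIC))
E
```

```text
{'t': 0.0, 'joint_pos': [1.061, 0.418, -0.01, 1.614, 0.005, 1.111, -0.053], 'qvel': [-0.001, -0.001, 0.002, 0.001, 0.0, -0.0, 0.0], 'effort': [-0.0, -86.443, 0.679, -43.491, 0.019, 0.007, -0.0], 'ee_pos': [0.282, -0.557, 0.231], 'tcp_rot': [[0.892, 0.452, -0.001], [0.452, -0.892, 0.001], [-0.0, -0.001, -1.0]], 'contact_force': [0.79, -0.226, -0.584], 'torque': [0.027, -0.007, -0.037], 'grasp_force': 0.0, 'opening': 0.998}
top 46.405913290447394 280.15381138302735 211.47175744089236 [ 2.13880766 -2.19266341  0.10103262] [0.12818217 0.49568141 1.4218434 ]
side 54.97204937095488 279.07868330870576 207.67576370682517 [ 0.74728828 -2.42700443  1.2773275 ] [0.47228463 0.17977082 1.24410092]
```

View pics/top0.png

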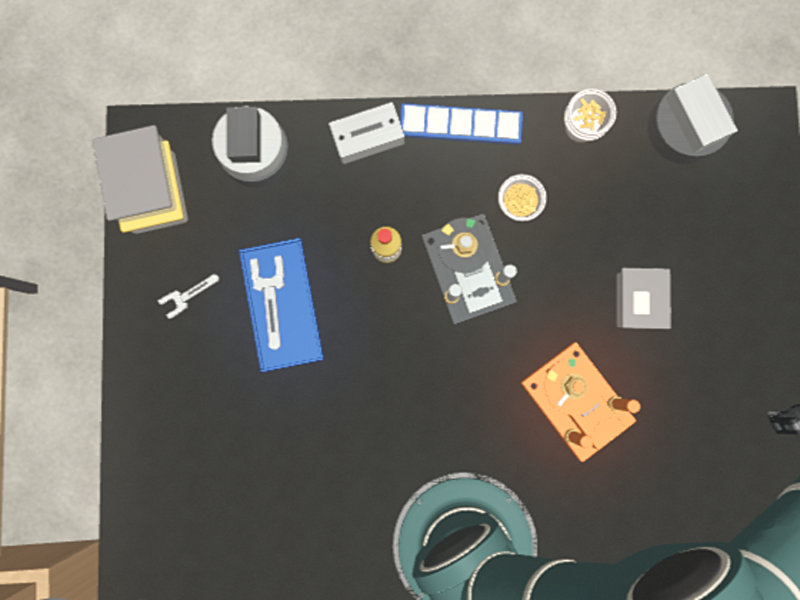

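View pics/side0.png

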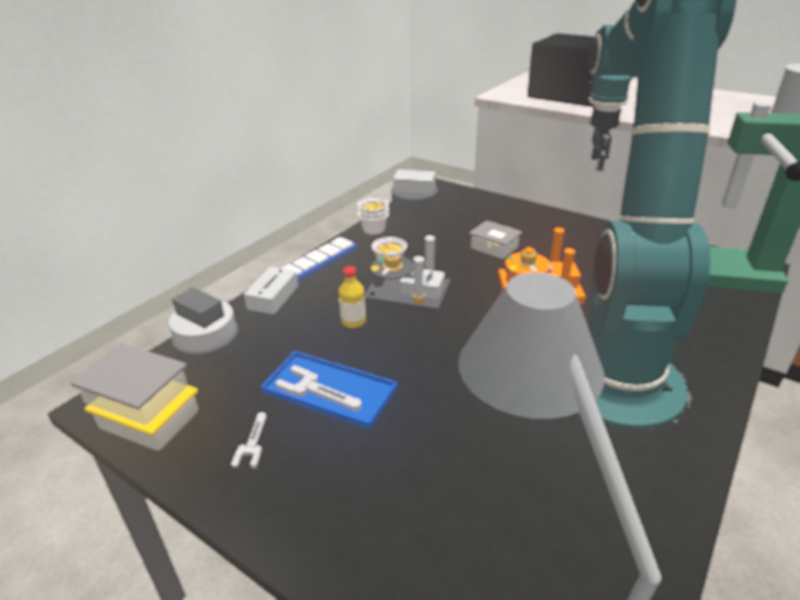

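The top view shows two die sets: steel at (467,268) and orange at (578,400). The steel one is meant, because the task says so. There are two wrenches: the big one at (270,300) in the blue tray and a small one at (190,297) on the bench. The big one fits, being larger and in the tray. I'll confirm both in one crop.

```bash
cat > h.py <<'E'
import numpy as np,cv2
def K(c):
    f=c["img"].shape[0]/2/np.tan(np.radians(c["fovy"])/2); return np.array([[f,0,c["cx"]],[0,f,c["cy"]],[0,0,1]])
def ray(c,uv,z):
    R=cv2.Rodrigues(np.array(c["rvec"],float))[0];t=np.array(c["tvec"],float)
    C=-R.T@t; d=R.T@np.linalg.inv(K(c))@np.array([uv[0],uv[1],1.]); return (C+d*(z-C[2])/d[2])
def proj(c,P):
    return cv2.projectPoints(np.array(P,float).reshape(-1,1,3),np.array(c["rvec"],float),np.array(c["tvec"],float),K(c),None)[0].reshape(-1,2)
def rect(c,x0,y0,x1,y1,z,s):
    """top-down orthographic view of plane z: column=x(u right = -y?)"""
    w=np.array([[x0,y0,z],[x0,y1,z],[x1,y1,z],[x1,y0,z]]);src=proj(c,w).astype(np.float32)
    W,H=(y1-y0)*s,(x1-x0)*s  # up = +x, right = -y
    dst=np.float32([[W,H],[0,H],[0,0],[W,0]])
    return cv2.warpPerspective(c["img"][:,:,::-1],cv2.getPerspectiveTransform(src,dst),(int(W),int(H)),flags=cv2.INTER_CUBIC)
def load(n): return np.load(f"pics/{n}.npy",allow_pickle=True).item()
E
python3 - <<'E'
from h import *
c=load("top0")
for n,u,z in(("nut",(465,243),.117),("tray",(281,305),.0),("jaw",(267,272),.02),("bottle",(385,240),.15),("tub",(522,198),.058),("box",(643,298),.055)): print(n,ray(c,(u[0]*.7,u[1]*.7),z).round(3))
im=c["img"][:,:,::-1]
a=cv2.resize(im[140:235,290:370],None,fx=5,fy=5,interpolation=cv2.INTER_CUBIC)
b=cv2.resize(im[155:275,110:230],(400,400*120//120),interpolation=cv2.INTER_CUBIC)
o=np.zeros((475,800,3),np.uint8);o[:,:400]=a;o[:400,400:]=b
cv2.imwrite("pics/crop1.png",o)
E
```

```text
nut [ 0.602 -0.014  0.117]
tray [0.502 0.367 0.   ]
jaw [0.57  0.393 0.02 ]
bottle [0.606 0.141 0.15 ]
tub [ 0.703 -0.139  0.058]
box [ 0.492 -0.375  0.055]
```

View pics/crop1.png

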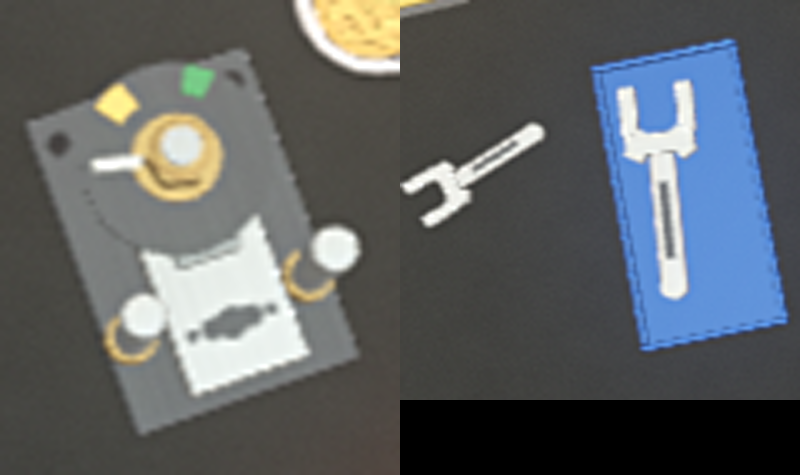

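Confirmed: the left crop shows the steel die set, with the nut at (180,150), the pointer tip at (92,163), yellow at (118,103) and green at (197,80). The right crop shows the large wrench in the tray, jaw up at (656,100), and the small one outside. Next I'll fit the poses.

```bash
cat > fit.py <<'E'
from h import *
from scipy.optimize import least_squares
def fit(c,uv,loc,x0):
    uv=np.array(uv,float);loc=np.array(loc,float)/1000
    def W(p):
        s,co=np.sin(p[2]),np.cos(p[2]); return np.c_[p[0]+co*loc[:,0]-s*loc[:,1],p[1]+s*loc[:,0]+co*loc[:,1],loc[:,2]]
    f=lambda p:(proj(c,W(p))-uv).ravel()
    r=least_squares(f,x0,loss="soft_l1");print(r.x.round(4),"res px",np.abs(r.fun.reshape(-1,2)).max(1).round(2));return r.x
E
python3 - <<'E'
from fit import *
c=load("top0")
A=lambda l:[(290+x/5,140+y/5) for x,y in l]
B=lambda l:[(110+(x-400)*.3,155+y*.3) for x,y in l]
b=lambda r,j:(r*np.cos(1.8-j),r*np.sin(1.8-j),83)
d=fit(c,A([(145,316),(335,248),(28,122),(245,50),(357,355),(140,433),(180,145),(118,103),(197,80)]),
 [(-85,55,150),(-85,-55,150),(60,70,25),(60,-70,25),(-140,-70,25),(-140,70,25),(0,0,124),b(46,1.325),b(46,2.4)],(.6,0,.3))
p=ray(c,A([(92,163)])[0],.086);a=np.arctan2(p[1]-d[1],p[0]-d[0]);print("ptr",p.round(4),"r",np.hypot(*(p[:2]-d[:2])),"ang",a,"joint",1.8-(a-d[2]))
t=fit(c,B([(592,67),(735,40),(787,320),(645,350)]),[(130,65,17),(130,-65,17),(-130,-65,17),(-130,65,17)],(.5,.36,.1))
w=fit(c,B([(628,86),(684,81),(674,299),(619,90),(693,83)]),[(18,19.25,19),(18,-19.25,19),(-175,0,19),(18,32,19),(18,-32,19)],(.57,.39,.1))
R=np.array([[np.cos(w[2]),-np.sin(w[2])],[np.sin(w[2]),np.cos(w[2])]]);
print("grip",w[:2]+R@[-.1,0],"mid",w[:2]+R@[-.075,0])
E
```

```text
[ 0.6042 -0.0164  0.3134] res px [0.18 0.18 0.8  1.26 0.77 0.61 0.55 0.1  0.27]
ptr [0.6019 0.0322 0.086 ] r 0.04864108351232359 ang 1.6172198485210416 joint 0.4962065446202042
[0.5017 0.3638 0.1756] res px [0.17 0.62 0.46 0.28]
[0.5817 0.3914 0.0773] res px [2.01 1.99 0.06 0.47 0.5 ]
grip [0.48198475 0.38372789] mid [0.50691016 0.38565768]
```

```bash
cat > mv.py <<'E'
import sys,numpy as np
from cell import telemetry
def now():
    s=telemetry.sense();R=np.array(s["tcp_rot"]);p=np.array(s["ee_pos"]);th=np.arctan2(R[1,0],R[0,0])
    print("t %.2f"%s["t"],"p",p.round(4),"th %.4f"%th,"F",np.round(s["contact_force"],1),"M",np.round(s["torque"],2),"op %.3f gf %.1f"%(s["opening"],s["grasp_force"]),"q",np.round(s["joint_pos"],2));return p,R,th
def to(x,y,z,t):
    p,R,th=now();d=R.T@(np.array([x,y,z])-p)*1000;print("row shift",d.round(1),"yaw",round(th-t,4))
if __name__=="__main__":
    a=[float(v) for v in sys.argv[1:]]
    to(*a) if a else now()
E
python3 mv.py .6042 -.0164 .26 .571
```

```text
t 0.10 p [ 0.2822 -0.5573  0.2307] th 0.4688 F [-0.3 -0.5 -0. ] M [-0.03  0.01  0.01] op 1.002 gf 0.0 q [ 1.06  0.42 -0.01  1.61  0.    1.11 -0.05]
row shift [ 531.6 -337.1  -28.9] yaw -0.1022
```

Emit:
play_rows([
  [[-1, 53, -34, -29, -0.02], [-1, 106, -67, -29, -0.04], [-1, 160, -101, -29, -0.06], [-1, 213, -135, -29, -0.08], [-1, 266, -169, -29, -0.1], [-1, 319, -202, -29, -0.1], [-1, 372, -236, -29, -0.1], [-1, 425, -270, -29, -0.1]],
], newtons=40)

```text
t: 1.1
ee_pos: [0.5354, -0.1309, 0.2602]
tcp_rot: [[0.843, 0.538, -0.0], [0.538, -0.843, -0.0], [-0.0, -0.0, -1.0]]
contact_force: [1.2, -1.4, -0.0]
opening: 0.997
grasp_force: 0.0
```

```bash
python3 mv.py .6042 -.0164 .15 .571
```

```text
t 1.10 p [ 0.5354 -0.1309  0.2602] th 0.5685 F [ 1.2 -1.4 -0. ] M [-0.03 -0.01 -0.02] op 0.997 gf 0.0 q [ 0.43  0.27 -0.29  1.76  0.09  1.12 -0.89]
row shift [119.6 -59.4 110.2] yaw -0.0025
```

Emit:
play_rows([
  [[-1, 50, -25, 0, 0], [-1, 100, -50, 0, 0], [-1, 119.6, -59.4, 40, 0], [-1, 119.6, -59.4, 80, 0], [-1, 119.6, -59.4, 120, 0], [-1, 119.6, -59.4, 150, 0], [-1, 119.6, -59.4, 165, 0], [-1, 119.6, -59.4, 165, 0]],
])

```text
t: 2.1
ee_pos: [0.6033, -0.0182, 0.0948]
tcp_rot: [[0.843, 0.539, -0.001], [0.539, -0.843, 0.0], [-0.001, -0.001, -1.0]]
contact_force: [-1.3, -0.3, 0.9]
opening: 1.0
grasp_force: 0.0
```

```bash
python3 mv.py .6042 -.0164 .088 .571; python3 - <<'E'
from cell import camera
from h import *
for n in("top","side"):
    c=camera(n);np.save(f"pics/{n}1.npy",c,allow_pickle=True)
u=proj(c,[[.604,-.016,.1]])[0].astype(int)
im=c["img"][u[1]-50:u[1]+50,u[0]-65:u[0]+65,::-1];cv2.imwrite("pics/s1.png",cv2.resize(im,None,fx=6,fy=6,interpolation=cv2.INTER_CUBIC))
E
```

```text
t 2.10 p [ 0.6033 -0.0182  0.0948] th 0.5688 F [-1.3 -0.3  0.9] M [-0.01  0.02  0.01] op 1.000 gf 0.0 q [ 0.21  0.56 -0.31  1.77  0.21  0.85 -1.2 ]
row shift [ 1.8 -1.   6.8] yaw -0.0022
```

View pics/s1.png

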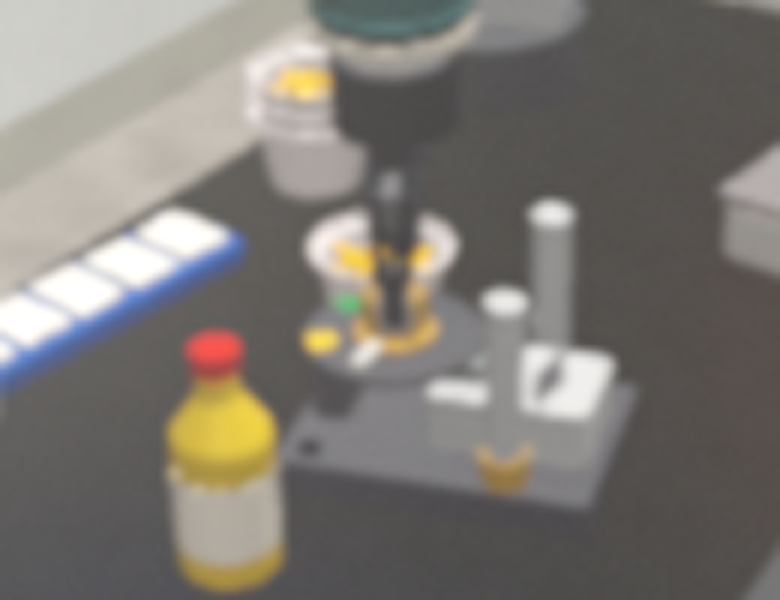

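The gripper (390,250) stands over the nut with its fingers straddling it, and the pointer tip is at (358,355). I'll lower a little and close.

Emit:
play_rows([
  [[-1, 1.8, -1, 4, 0], [0.3, 1.8, -1, 4, 0], [0.6, 1.8, -1, 4, 0], [1, 1.8, -1, 4, 0], [1, 1.8, -1, 4, 0], [1, 1.8, -1, 4, 0], [1, 1.8, -1, 4, 0]],
], newtons=40)

```text
t: 3.08
ee_pos: [0.6034, -0.0136, 0.0919]
tcp_rot: [[0.841, 0.54, -0.002], [0.54, -0.841, 0.002], [-0.001, -0.003, -1.0]]
contact_force: [-15.6, 13.6, 16.7]
opening: 0.412
grasp_force: 39.8
```

```bash
python3 mv.py
```

```text
t 3.08 p [ 0.6034 -0.0136  0.0919] th 0.5710 F [-15.6  13.6  16.7] M [ 2.88  3.27 -0.07] op 0.412 gf 39.8 q [ 0.21  0.56 -0.31  1.77  0.21  0.85 -1.2 ]
```

Emit:
play_rows([
  [[1, 0, -3, -1.5, 0], [1, 0, -3, -1.5, 0], [1, 0, -3, -1.5, 0]],
])

```text
t: 3.45
ee_pos: [0.6031, -0.0134, 0.0921]
tcp_rot: [[0.842, 0.539, 0.0], [0.539, -0.842, 0.001], [0.001, -0.0, -1.0]]
contact_force: [8.4, 3.6, -16.4]
opening: 0.407
grasp_force: 46.5
```

```bash
python3 mv.py
```

```text
t 3.45 p [ 0.6031 -0.0134  0.0921] th 0.5694 F [  8.4   3.6 -16.4] M [ 0.56 -1.69  0.2 ] op 0.407 gf 46.5 q [ 0.2   0.56 -0.31  1.77  0.22  0.84 -1.2 ]
```

Emit:
play_rows([
  [[1, 0, 0, 0.5, 0.12], [1, 0, 0, 0.5, 0.26], [1, 0, 0, 0.5, 0.4], [1, 0, 0, 0.5, 0.54], [1, 0, 0, 0.5, 0.68], [1, 0, 0, 0.5, 0.82], [1, 0, 0, 0.5, 0.82], [1, 0, 0, 0.5, 0.82]],
], newtons=60)

```text
t: 4.45
ee_pos: [0.6031, -0.0128, 0.0921]
tcp_rot: [[0.969, -0.248, 0.0], [-0.248, -0.969, 0.001], [-0.0, -0.001, -1.0]]
contact_force: [2.9, 5.6, -6.0]
opening: 0.404
grasp_force: 63.2
```

```bash
python3 mv.py
```

```text
t 4.45 p [ 0.6031 -0.0128  0.0921] th -0.2510 F [ 2.9  5.6 -6. ] M [ 1.26 -0.66 -0.56] op 0.404 gf 63.2 q [ 0.06  0.54 -0.12  1.78  0.08  0.83 -1.92]
```

Emit:
play_rows([
  [[-1, 0, 0, 0, 0], [-1, 0, 0, 0, 0], [-1, 0, 0, 0, 0], [-1, 0, 0, -40, 0], [-1, 0, 0, -90, 0], [-1, 0, 0, -150, 0], [-1, -40, -40, -200, 0], [-1, -80, -100, -200, 0]],
])

```text
t: 5.45
ee_pos: [0.5577, 0.0845, 0.2934]
tcp_rot: [[0.968, -0.252, 0.005], [-0.252, -0.968, 0.0], [0.005, -0.001, -1.0]]
contact_force: [0.5, 1.1, -0.2]
opening: 0.996
grasp_force: 0.0
```

```bash
python3 mv.py .482 .384 .15 .077; python3 - <<'E'
from cell import camera
from h import *
for n in("top","side"):
    c=camera(n);np.save(f"pics/{n}2.npy",c,allow_pickle=True)
    u=proj(c,[[.604,-.013,.1]])[0].astype(int)
    im=c["img"][u[1]-30:u[1]+30,u[0]-30:u[0]+30,::-1];
    o=cv2.resize(im,(400,400),interpolation=cv2.INTER_CUBIC);L=o if n=="top" else np.hstack([L,o]);print(u)
cv2.imwrite("pics/n2.png",L)
E
```

```text
t 5.45 p [0.5577 0.0845 0.2934] th -0.2543 F [ 0.5  1.1 -0.2] M [ 0.06  0.   -0.06] op 0.996 gf 0.0 q [-0.06  0.26 -0.18  1.69  0.05  1.19 -2.07]
row shift [-149.3 -270.6  143.1] yaw -0.3313
[324 170]
[274 182]
```

View pics/n2.png

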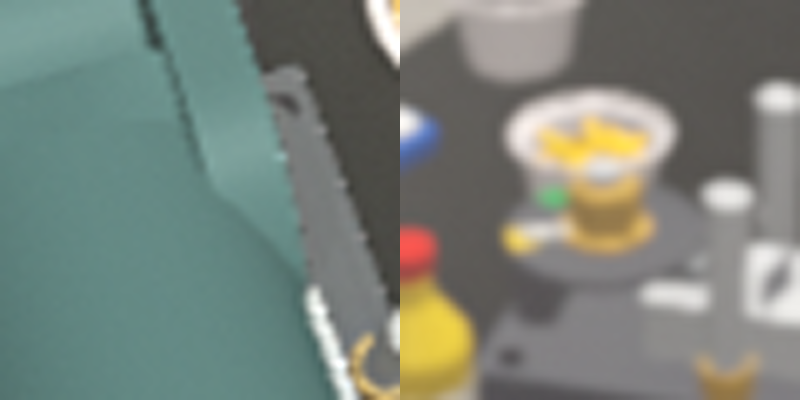

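The side crop shows the pointer at (540,233) lying over the yellow patch. The arm hides the nut in the top view. Next is the wrench.

Emit:
play_rows([
  [[-1, -25, -45, 0, -0.08], [-1, -50, -90, 0, -0.16], [-1, -75, -135, 0, -0.24], [-1, -100, -180, 0, -0.33], [-1, -125, -225, 40, -0.33], [-1, -149, -270, 90, -0.33], [-1, -149, -270, 143, -0.33], [-1, -149, -270, 143, -0.33]],
])

```text
t: 6.55
ee_pos: [0.4779, 0.3821, 0.1437]
tcp_rot: [[0.997, 0.08, -0.006], [0.08, -0.997, -0.004], [-0.006, 0.004, -1.0]]
contact_force: [0.1, -0.4, 0.4]
opening: 0.996
grasp_force: 0.0
```

```bash
python3 mv.py .482 .3837 .06 .077; python3 - <<'E'
from cell import camera
from h import *
for n in("top","side"):
    c=camera(n);np.save(f"pics/{n}3.npy",c,allow_pickle=True)
    u=proj(c,[[.604,-.013,.1],[.52,.386,.05]]).astype(int)
    r=[cv2.resize(c["img"][y-k:y+k,x-k:x+k,::-1],(400,300) if 0 else (300,300),interpolation=cv2.INTER_CUBIC) for (x,y),k in zip(u,(30,50))]
    o=np.hstack(r);L=o if n=="top" else np.vstack([L,o]);print(u)
cv2.imwrite("pics/n3.png",L)
E
```

```text
t 6.55 p [0.4779 0.3821 0.1437] th 0.0802 F [ 0.1 -0.4  0.4] M [-0.05 -0.01 -0.  ] op 0.996 gf 0.0 q [-0.47  0.51 -0.34  1.71  0.2   0.96 -2.38]
row shift [ 4.8 -1.6 83.7] yaw 0.0032
[[324 170]
 [187 205]]
[[274 182]
 [220 261]]
```

View pics/n3.png

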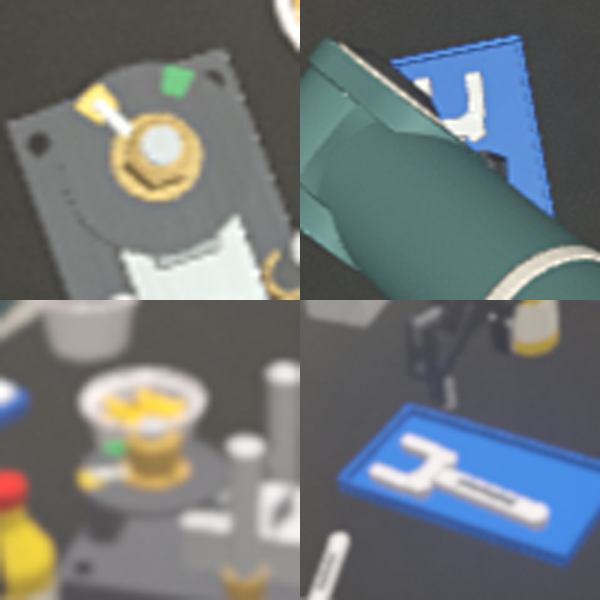

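Top crop: the pointer tip at (98,108) is in the yellow patch. Side crop: the large wrench lies in the tray with its handle end at (535,512). The wrench is close to the tray's +y wall, so I'll half close the gripper before going in.

Emit:
play_rows([
  [[0.15, 4, -2.5, 30, 0], [0.15, 4, -2.5, 60, 0], [0.15, 4, -2.5, 85, 0], [0.15, 4, -2.5, 85, 0], [0.15, 4, -2.5, 85, 0]],
], newtons=80)

```text
t: 7.28
ee_pos: [0.4852, 0.3864, 0.0649]
tcp_rot: [[0.997, 0.078, 0.003], [0.078, -0.997, 0.002], [0.003, -0.002, -1.0]]
contact_force: [-0.4, 0.8, 1.1]
opening: 0.424
grasp_force: 0.0
```

```bash
python3 mv.py .482 .385 .012 .077; python3 - <<'E'
from cell import camera
from h import *
c=camera("side");np.save(f"pics/side4.npy",c,allow_pickle=True)
x,y=proj(c,[.5,.386,.03])[0].astype(int)
cv2.imwrite("pics/n4.png",cv2.resize(c["img"][y-45:y+45,x-50:x+50,::-1],None,fx=6,fy=6,interpolation=cv2.INTER_CUBIC))
E
```

```text
t 7.28 p [0.4852 0.3864 0.0649] th 0.0780 F [-0.4  0.8  1.1] M [ 0.02 -0.07 -0.03] op 0.424 gf 0.0 q [-0.49  0.62 -0.31  1.74  0.25  0.82 -2.41]
row shift [-3.4  1.3 52.9] yaw 0.001
```

View pics/n4.png

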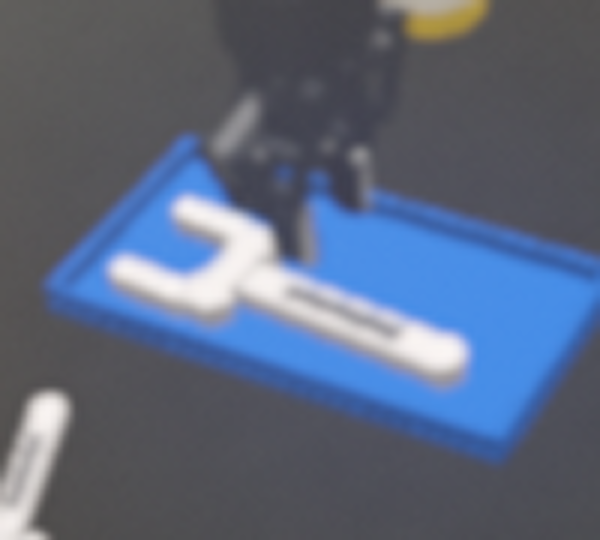

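The fingertips at (300,250) and (350,205) are above the handle, about to straddle it. I'll check this against the side-camera geometry.

```bash
python3 - <<'E'
from fit import *
c=load("side4");o=proj(c,[.5,.386,.03])[0].astype(int)-[50,45]
print("tcp px",(proj(c,[[.4852,.3864,.065],[.4852,.3864,.073]])-o)*6)
w=fit(c,np.array([(468,357),(172,205),(108,268),(452,383)])/6+o,[(-175,0,19),(18,25.75+0,19),(18,-25.75,19),(-174,-6,5)][:1]+[(18,-25.75,19),(18,25.75,19),(-174,6,5)],(.58,.39,.08))
print(w[:2]-.1*np.array([np.cos(w[2]),np.sin(w[2])]))
E
```

```text
tcp px [[321.37875684 233.50696343]
 [319.8868304  221.12492628]]
[0.5811 0.4006 0.1247] res px [1.02 0.33 0.39 0.58]
[0.48187231 0.3882163 ]
```

Emit:
play_rows([
  [[0.15, -3, 0, 25, -0.01], [0.15, -3, 0, 45, -0.02], [0.15, -3, 0, 53, -0.02], [0.15, -3, 0, 53, -0.02]],
])

```text
t: 7.82
ee_pos: [0.4808, 0.3858, 0.0091]
tcp_rot: [[0.995, 0.098, -0.0], [0.098, -0.995, -0.0], [-0.0, 0.0, -1.0]]
contact_force: [-0.6, -0.0, -0.8]
opening: 0.421
grasp_force: 0.0
```

```bash
python3 mv.py
```

```text
t 7.83 p [0.4808 0.3858 0.0091] th 0.0986 F [-0.6 -0.  -0.8] M [-0.01  0.03  0.02] op 0.421 gf 0.0 q [-0.51  0.7  -0.29  1.76  0.29  0.72 -2.42]
```

Free of contact. I'll close on the handle.

Emit:
play_rows([
  [[0.5, 0, 0, 0, 0], [1, 0, 0, 0, 0], [1, 0, 0, 0, 0], [1, 0, 0, 0, 0], [1, 0, 0, -10, 0], [1, 0, 0, -30, 0], [1, 0, 0, -30, 0]],
], newtons=90)

```text
t: 8.7
ee_pos: [0.4818, 0.3865, 0.0416]
tcp_rot: [[0.995, 0.098, 0.003], [0.098, -0.995, 0.002], [0.003, -0.002, -1.0]]
contact_force: [0.9, 0.1, -2.4]
opening: 0.221
grasp_force: 88.5
```

```bash
python3 mv.py .604 .1 .3 1.5
```

```text
t 8.70 p [0.4818 0.3865 0.0416] th 0.0986 F [ 0.9  0.1 -2.4] M [-0.02  0.06 -0.01] op 0.221 gf 88.5 q [-0.5   0.65 -0.31  1.75  0.27  0.77 -2.41]
row shift [  94.1  296.7 -258.7] yaw -1.4014
```

Emit:
play_rows([
  [[1, 0, 0, -50, 0], [1, 0, 0, -100, -0.08], [1, 15, 30, -150, -0.24], [1, 30, 70, -200, -0.4], [1, 45, 110, -200, -0.56], [1, 60, 150, -200, -0.72], [1, 75, 190, -200, -0.88], [1, 90, 230, -200, -1.04]],
])

```text
t: 9.7
ee_pos: [0.5934, 0.1643, 0.2392]
tcp_rot: [[0.414, 0.91, -0.0], [0.91, -0.414, -0.0], [-0.0, 0.0, -1.0]]
contact_force: [1.4, 1.1, -2.4]
opening: 0.222
grasp_force: 89.2
```

```bash
python3 mv.py .7012 -.038 .24 2.8906
```

```text
t 9.70 p [0.5934 0.1643 0.2392] th 1.1441 F [ 1.4  1.1 -2.4] M [-0.06 -0.05  0.  ] op 0.222 gf 89.2 q [ 0.07  0.44 -0.52  1.62  0.24  1.15 -0.93]
row shift [-139.5  181.9   -0.7] yaw -1.7465
```

Emit:
play_rows([
  [[1, -15, 22, 0, -0.17], [1, -30, 44, 0, -0.34], [1, -45, 66, 0, -0.51], [1, -60, 88, 0, -0.68], [1, -80, 110, 0, -0.85], [1, -100, 135, 0, -1.02], [1, -120, 160, 0, -1.19], [1, -139, 182, 0, -1.36]],
])

```text
t: 10.7
ee_pos: [0.7004, -0.0381, 0.239]
tcp_rot: [[-0.803, 0.595, -0.0], [0.595, 0.803, -0.0], [0.0, -0.0, -1.0]]
contact_force: [0.4, -0.1, -2.9]
opening: 0.227
grasp_force: 89.2
```

```bash
python3 mv.py .7012 -.038 .16 2.8906
```

```text
t 10.70 p [ 0.7004 -0.0381  0.239 ] th 2.5038 F [ 0.4 -0.1 -2.9] M [-0.09 -0.1  -0.04] op 0.227 gf 89.2 q [ 0.46  0.65 -0.73  1.37  0.43  1.28  0.65]
row shift [-0.6  0.6 79. ] yaw -0.3868
```

Emit:
play_rows([
  [[1, 0, 0, 0, -0.13], [1, 0, 0, 0, -0.26], [1, 0, 0, 20, -0.387], [1, -0.6, 0.6, 60, -0.387], [1, -0.6, 0.6, 90, -0.387], [1, -0.6, 0.6, 90, -0.387], [1, -0.6, 0.6, 90, -0.387]],
])

```text
t: 11.58
ee_pos: [0.7015, -0.0364, 0.1507]
tcp_rot: [[-0.967, 0.253, 0.001], [0.253, 0.967, 0.0], [-0.001, 0.001, -1.0]]
contact_force: [0.4, -0.3, -0.8]
opening: 0.221
grasp_force: 89.1
```

```bash
python3 mv.py .7012 -.038 .15 2.8906; python3 - <<'E'
from cell import camera
from h import *
for n in("top","side"):
    c=camera(n);np.save(f"pics/{n}5.npy",c,allow_pickle=True)
    x,y=proj(c,[.604,-.013,.13])[0].astype(int)
    o=cv2.resize(c["img"][y-30:y+30,x-30:x+30,::-1],(400,400),interpolation=cv2.INTER_CUBIC);L=o if n=="top" else np.hstack([L,o]);print(x,y)
cv2.imwrite("pics/n5.png",L)
E
```

```text
t 11.57 p [ 0.7015 -0.0364  0.1507] th 2.8858 F [ 0.4 -0.3 -0.8] M [ 0.01 -0.05 -0.02] op 0.221 gf 89.1 q [ 0.49  0.76 -0.77  1.45  0.55  1.16  0.95]
row shift [-0.1 -1.6  0.7] yaw -0.0048
325 168
273 174
```

View pics/n5.png

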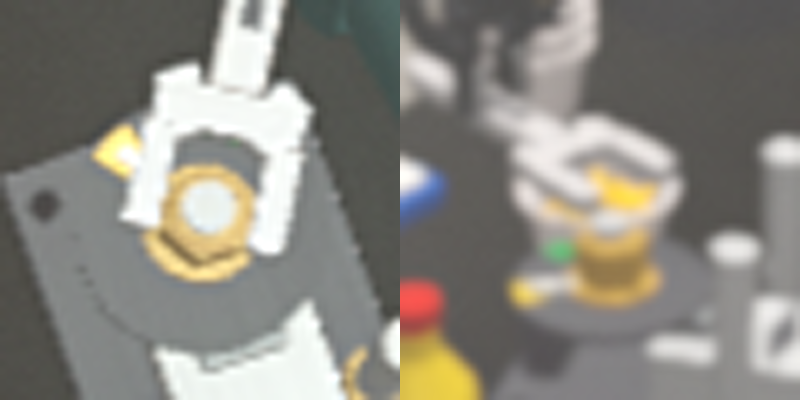

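Top crop: the jaw prong tips are at (140,222) and (266,250), and the stud is at (210,207) between them. The fork still has to go a few mm further onto the nut. I'll compute the offset.

```bash
python3 - <<'E'
from fit import *
c=load("top5");z=.1507-.004+.014
A=lambda l:np.array(l)/6.6667+[295,138]
w=fit(c,A([(282,254),(248,246),(158,228),(121,219),(310,108),(155,75)]),[(18,32,z*1e3),(18,19.25,z*1e3),(18,-19.25,z*1e3),(18,-32,z*1e3),(-32,32,z*1e3),(-32,-32,z*1e3)],(.6,-.01,2.88))
print("tcp dist",np.hypot(.7015-w[0],-.0364-w[1]),"stud",ray(c,A([(210,207)])[0],.124))
R=lambda t:np.array([[np.cos(t),np.sin(t)],[-np.sin(t),np.cos(t)]])
s=ray(c,A([(210,207)])[0],.124)
print("stud in wrench frame (vision)",R(2.886)@(s[:2]-w[:2]),"by grip: ",R(2.886)@(np.array([.6038,-.013])-[.7015,-.0364]))
E
```

```text
[ 0.6037 -0.0144  2.89  ] res px [0.53 0.37 0.82 0.8  3.58 3.34]
tcp dist 0.10021825179343397 stud [ 0.60375181 -0.01626964  0.124     ]
stud in wrench frame (vision) [-0.00049615  0.00176729] by grip:  [0.10044204 0.00206058]
```

Emit:
play_rows([
  [[1, 0, -1.8, 5, -0.005], [1, 0, -1.8, 15, -0.005], [1, 0, -1.8, 15, -0.005], [1, 0, -1.8, 15, -0.005]],
])

```text
t: 12.18
ee_pos: [0.7005, -0.0382, 0.1342]
tcp_rot: [[-0.969, 0.248, -0.0], [0.248, 0.969, 0.0], [0.0, 0.0, -1.0]]
contact_force: [-0.5, -0.9, -3.3]
opening: 0.228
grasp_force: 89.2
```

```bash
python3 mv.py .7009 -.0379 .0955 2.8906
```

```text
t 12.18 p [ 0.7005 -0.0382  0.1342] th 2.8909 F [-0.5 -0.9 -3.3] M [-0.02 -0.08 -0.  ] op 0.228 gf 89.2 q [ 0.49  0.77 -0.76  1.46  0.56  1.13  0.95]
row shift [-0.3  0.4 38.7] yaw 0.0003
```

Within 0.4 mm. I'll lower in steps to TCP z ≈ 0.105 first, watching the force.

Emit:
play_rows([
  [[1, 0, 0.2, 8, 0], [1, 0, 0.2, 16, 0], [1, 0, 0.2, 22, 0], [1, 0, 0.2, 27, 0], [1, 0, 0.2, 27, 0]],
])

```text
t: 12.8
ee_pos: [0.7004, -0.0381, 0.1068]
tcp_rot: [[-0.969, 0.248, -0.001], [0.248, 0.969, 0.0], [0.001, -0.0, -1.0]]
contact_force: [-0.0, -0.5, -3.2]
opening: 0.225
grasp_force: 89.2
```

```bash
python3 mv.py .7009 -.0379 .0955 2.8906
```

```text
t 12.80 p [ 0.7004 -0.0381  0.1068] th 2.8908 F [-0.  -0.5 -3.2] M [-0.03 -0.11 -0.04] op 0.225 gf 89.2 q [ 0.48  0.8  -0.74  1.48  0.58  1.09  0.94]
row shift [-0.5  0.4 11.3] yaw 0.0002
```

It slips over the flats without contact. I'll go down another 10 mm.

Emit:
play_rows([
  [[1, -0.3, 0.2, 5, 0], [1, -0.3, 0.2, 10, 0], [1, -0.3, 0.2, 10, 0]],
])

```text
t: 13.18
ee_pos: [0.7007, -0.0381, 0.0967]
tcp_rot: [[-0.969, 0.248, -0.001], [0.248, 0.969, 0.0], [0.001, -0.0, -1.0]]
contact_force: [-0.1, -0.7, -2.6]
opening: 0.224
grasp_force: 89.2
```

```bash
cat > arc.py <<'E'
from mv import *
C=np.array([.6038,-.0130]);p,R,th=now();v=p[:2]-C;print("r",np.hypot(*v),"center-line offset",np.array([-np.sin(th),np.cos(th)])@v)
import sys
tot,n=float(sys.argv[1]),int(sys.argv[2])
for i in range(1,n+1):
    a=-tot*i/n;q=C+np.array([[np.cos(a),-np.sin(a)],[np.sin(a),np.cos(a)]])@v
    d=R.T@np.append(q-p[:2],0)*1000;print(d.round(1)[:2].tolist(),round(-a,3))
E
python3 arc.py 0.96 8
```

```text
t 13.18 p [ 0.7007 -0.0381  0.0967] th 2.8908 F [-0.1 -0.7 -2.6] M [-0.04 -0.04 -0.03] op 0.224 gf 89.2 q [ 0.48  0.81 -0.74  1.48  0.59  1.08  0.93]
r 0.10004557545318905 center-line offset 0.00023729204326111
[0.7, -12.0] 0.12
[2.9, -23.8] 0.24
[6.5, -35.2] 0.36
[11.4, -46.2] 0.48
[17.6, -56.4] 0.6
[25.0, -65.9] 0.72
[33.4, -74.4] 0.84
[42.9, -81.9] 0.96
```

Emit:
play_rows([
  [[1, 0.7, -12, 0, 0.12], [1, 2.9, -23.8, 0, 0.24], [1, 6.5, -35.2, 0, 0.36], [1, 11.4, -46.2, 0, 0.48], [1, 17.6, -56.4, 0, 0.6], [1, 25, -65.9, 0, 0.72], [1, 33.4, -74.4, 0, 0.84], [1, 42.9, -81.9, 0, 0.96]],
])

```text
t: 14.18
ee_pos: [0.6395, -0.1058, 0.0977]
tcp_rot: [[-0.35, 0.937, 0.002], [0.937, 0.35, 0.001], [0.0, 0.002, -1.0]]
contact_force: [5.4, 6.3, -3.5]
opening: 0.223
grasp_force: 89.1
```

```bash
python3 arc.py 0.2 2;  python3 - <<'E'
from cell import camera
from h import *
for n in("top","side"):
    c=camera(n);np.save(f"pics/{n}6.npy",c,allow_pickle=True)
    x,y=proj(c,[.604,-.013,.1])[0].astype(int)
    o=cv2.resize(c["img"][y-30:y+30,x-30:x+30,::-1],(400,400),interpolation=cv2.INTER_CUBIC);L=o if n=="top" else np.hstack([L,o]);print(x,y)
cv2.imwrite("pics/n6.png",L)
E
```

```text
t 14.18 p [ 0.6395 -0.1058  0.0977] th 1.9280 F [ 5.4  6.3 -3.5] M [ 1.07 -0.95  0.39] op 0.223 gf 89.1 q [ 0.5   0.67 -0.55  1.64  0.4   0.95  0.17]
r 0.09944523567446141 center-line offset -0.001026087648713444
[0.4, -9.9] 0.1
[1.8, -19.8] 0.2
324 170
274 182
```

View pics/n6.png

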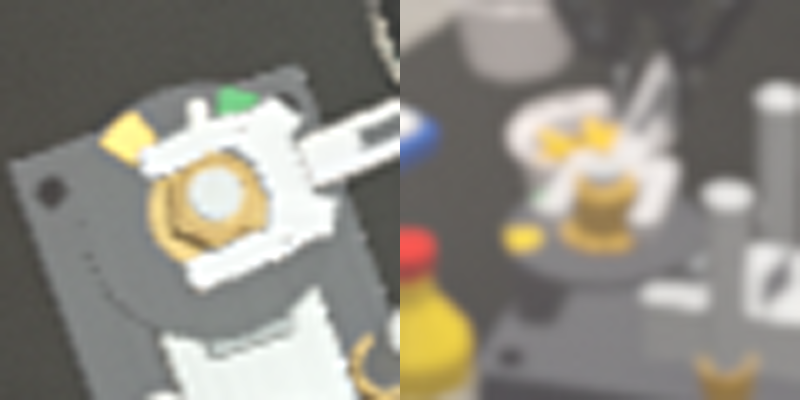

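Top crop: the wrench is round the nut and the pointer tip at (197,102) is just short of the green patch (220–258,102). I'll compute the remaining turn.

```bash
python3 - <<'E'
from h import *
A=lambda p:np.array(p)/6.6667+[294,140]
c=load("top6");C=np.array([.6042,-.0164])
for n,u,z in(("ptr",(197,102),.086),("yel",(128,138),.083),("grn",(238,102),.083),("stud",(214,193),.124)):
    q=ray(c,A(u),z)[:2]-C;print(n,np.hypot(*q),1.8-(np.arctan2(q[1],q[0])-.3134))
E
```

```text
ptr 0.04690773324218949 2.0337175585004195
yel 0.0467356094828312 1.3105151155344072
grn 0.049026239539024984 2.4059811549182135
stud 0.0012371457277838606 0.4307742571334281
```

```bash
cat > ptr.py <<'E'
from h import *
from cell import camera
def scan(c,lo=1.0,hi=2.9):
    j=np.arange(lo,hi,.02);acc=0
    for r in(.040,.043,.046):
        a=1.8-j+.3134;P=np.c_[.6042+r*np.cos(a),-.0164+r*np.sin(a),0*a+.0855]
        uv=proj(c,P).astype(np.float32);acc=acc+cv2.remap(c["img"],uv[:,:1],uv[:,1:],cv2.INTER_LINEAR)[:,0].astype(float)/3
    w=acc.min(1);print(" ".join(f"{a:.2f}:{int(b)}" for a,b in zip(j,w) if b>95));g=acc[:,1]-acc[:,0];print("green:",[f"{a:.2f}" for a,b in zip(j,g) if b>60])
if __name__=="__main__":
    import sys
    scan(load(sys.argv[1]) if len(sys.argv)>1 else camera("top"))
E
python3 ptr.py top6; python3 arc.py 0.3 3
```

```text
1.00:128 1.02:127 1.04:128 1.06:128 1.08:127 1.10:126 1.12:128 1.14:132 1.16:141 1.18:150 1.20:159 1.22:167 1.24:169 1.26:171 1.28:172 1.30:176 1.32:178 1.34:174 1.36:170 1.38:167 1.40:162 1.42:155 1.44:150 1.46:146 1.48:141 1.50:137 1.52:134 1.54:132 1.56:132 1.58:133 1.60:129 1.62:129 1.64:130 1.66:130 1.68:130 1.70:130 1.72:130 1.74:130 1.76:130 1.78:131 1.80:133 1.82:135 1.84:139 1.86:148 1.88:163 1.90:182 1.92:200 1.94:217 1.96:231 1.98:244 2.00:249 2.02:248 2.04:246 2.06:240 2.08:222 2.10:203 2.12:184 2.14:178 2.16:172 2.18:165 2.20:167 2.22:171 2.24:177 2.26:183 2.28:189 2.30:195 2.32:201 2.34:203 2.36:206 2.38:208 2.40:214 2.42:219 2.44:225 2.46:230 2.48:232 2.50:235 2.52:239 2.54:244 2.56:247 2.58:248 2.60:248 2.62:249 2.64:248 2.66:248 2.68:247 2.70:247 2.72:247 2.74:247 2.76:246 2.78:246 2.80:245 2.82:244 2.84:244 2.86:243 2.88:241
green: []
t 14.28 p [ 0.6389 -0.1061  0.0977] th 1.9282 F [ 2.9  3.6 -4.4] M [ 0.58 -0.53 -0.05] op 0.224 gf 89.1 q [ 0.5   0.66 -0.55  1.64  0.4   0.95  0.17]
r 0.0994989555829417 center-line offset -0.00031520692271692723
[0.5, -9.9] 0.1
[1.9, -19.8] 0.2
[4.4, -29.4] 0.3
```

Emit:
play_rows([
  [[1, 0.5, -9.9, 0, 0.1], [1, 1.9, -19.8, 0, 0.2], [1, 4.4, -29.4, 0, 0.3], [1, 5.2, -32, 0, 0.33], [1, 5.2, -32, 0, 0.33]],
])

```text
t: 14.9
ee_pos: [0.6081, -0.1122, 0.0978]
tcp_rot: [[-0.032, 1.0, 0.002], [1.0, 0.032, 0.0], [0.0, 0.002, -1.0]]
contact_force: [4.4, 3.2, -3.6]
opening: 0.221
grasp_force: 89.2
```

```bash
python3 ptr.py|tr ' ' '\n'|awk -F: '$1>2.0'|paste -sd' '; python3 arc.py 0.1 1
```

```text
2.02:134 2.04:134 2.06:133 2.08:132 2.10:131 2.12:130 2.14:135 2.16:141 2.18:146 2.20:164 2.22:185 2.24:204 2.26:223 2.28:232 2.30:241 2.32:247 2.34:244 2.36:236 2.38:225 2.40:205 2.42:184 2.44:164 2.46:155 2.48:152 2.50:153 2.52:158 2.54:163 2.56:169 2.58:173 2.60:178 2.62:182 2.64:185 2.66:185 2.68:188 2.70:192 2.72:204 2.74:214 2.76:226 2.78:236 2.80:244 2.82:249 2.84:249 2.86:249 2.88:249 green: []
t 14.95 p [ 0.6081 -0.1122  0.0978] th 1.6027 F [ 4.3  2.4 -2.9] M [ 0.48 -0.95  0.36] op 0.222 gf 89.2 q [ 0.49  0.6  -0.48  1.72  0.34  0.9  -0.1 ]
r 0.09933755030719293 center-line offset -0.001148730843213634
[0.4, -9.9] 0.1
```

Emit:
play_rows([
  [[1, 0.2, -5.9, 0, 0.06], [1, 0.2, -5.9, 0, 0.06], [1, 0.2, -5.9, 0, 0.06]],
])

```text
t: 15.32
ee_pos: [0.6021, -0.1123, 0.0976]
tcp_rot: [[0.027, 1.0, 0.001], [1.0, -0.027, 0.001], [0.001, 0.001, -1.0]]
contact_force: [3.9, 2.6, -2.9]
opening: 0.227
grasp_force: 89.2
```

```bash
python3 ptr.py|tr ' ' '\n'|awk -F: '$1>2.2&&$1<2.6'|paste -sd' '; python3 arc.py -0.07 1
```

```text
2.22:140 2.24:148 2.26:163 2.28:184 2.30:206 2.32:223 2.34:235 2.36:244 2.38:252 2.40:251 2.42:246 2.44:238 2.46:224 2.48:207 2.50:189 2.52:177 2.54:172 2.56:171 2.58:176
t 15.38 p [ 0.6021 -0.1123  0.0976] th 1.5434 F [ 5.7  3.  -3.4] M [ 0.62 -0.96  0.33] op 0.222 gf 89.2 q [ 0.48  0.59 -0.47  1.74  0.33  0.89 -0.15]
r 0.09932560927656382 center-line offset -0.0010583059935353458
[0.3, 6.9] -0.07
```

Pointer at about 2.39, mid green. I'll back off within the slack, then lift straight off.

Emit:
play_rows([
  [[1, 0.3, 6.9, 0, -0.07], [1, 0.3, 6.9, 0, -0.07], [1, 0.3, 6.9, -10, -0.07], [1, 0.3, 6.9, -25, -0.07], [1, 0.3, 6.9, -60, -0.07], [1, 0.3, 6.9, -110, -0.07], [1, 0.3, 6.9, -145, -0.07], [1, 0.3, 6.9, -145, -0.07]],
])

```text
t: 16.38
ee_pos: [0.6091, -0.1134, 0.2451]
tcp_rot: [[-0.039, 0.999, 0.004], [0.999, 0.039, -0.001], [-0.002, 0.004, -1.0]]
contact_force: [0.4, -0.1, -3.4]
opening: 0.215
grasp_force: 87.8
```

```bash
python3 ptr.py|tr ' ' '\n'|awk -F: '$1>2.2&&$1<2.6'|paste -sd' '; python3 mv.py .4818 .382 .24 .0986
```

```text
2.22:177 2.24:196 2.26:215 2.28:227 2.30:238 2.32:247 2.34:248 2.36:245 2.38:240 2.40:224 2.42:201 2.44:172 2.46:151 2.48:135 2.50:128 2.52:125 2.54:125 2.56:126 2.58:127
t 16.43 p [ 0.6083 -0.1134  0.2431] th 1.6095 F [-0.1 -0.9 -2.8] M [-0.09  0.04  0.02] op 0.212 gf 87.8 q [ 0.53  0.45 -0.54  1.6   0.24  1.16 -0.02]
row shift [ 499.9 -107.2    2.5] yaw 1.5109
```

Emit:
play_rows([
  [[1, 50, -12, 0, 0.15], [1, 100, -24, 0, 0.3], [1, 150, -36, 0, 0.45], [1, 200, -48, 0, 0.6], [1, 250, -60, 0, 0.75], [1, 300, -72, 0, 0.9], [1, 350, -84, 0, 1.05], [1, 400, -95, 0, 1.2]],
])

```text
t: 17.42
ee_pos: [0.4963, 0.2837, 0.241]
tcp_rot: [[0.919, 0.394, -0.002], [0.394, -0.919, -0.001], [-0.002, 0.0, -1.0]]
contact_force: [0.9, -0.1, -1.7]
opening: 0.219
grasp_force: 88.0
```

```bash
python3 mv.py .477 .3615 .06 .1756
```

```text
t 17.43 p [0.4963 0.2837 0.241 ] th 0.4048 F [ 0.9 -0.1 -1.7] M [-0.06  0.02 -0.01] op 0.219 gf 88.0 q [-0.18  0.35 -0.49  1.72  0.18  1.11 -1.89]
row shift [ 13.3 -79.1 180.9] yaw 0.2292
```

Emit:
play_rows([
  [[1, 5, -35, 0, 0.1], [1, 13, -79, 0, 0.229], [1, 13, -79, 50, 0.229], [1, 13, -79, 100, 0.229], [1, 13, -79, 150, 0.229], [1, 13, -79, 180, 0.229], [1, 13, -79, 200, 0.229], [1, 13, -79, 200, 0.229]],
])

```text
t: 18.42
ee_pos: [0.4772, 0.3603, 0.0412]
tcp_rot: [[0.983, 0.181, -0.001], [0.181, -0.983, -0.001], [-0.002, 0.0, -1.0]]
contact_force: [-1.2, 0.3, 0.3]
opening: 0.215
grasp_force: 96.4
```

```bash
python3 mv.py .477 .3615 .01 .1756
```

```text
t 18.43 p [0.4772 0.3603 0.0412] th 0.1819 F [-1.2  0.3  0.3] M [0.17 0.07 0.11] op 0.215 gf 96.4 q [-0.4   0.64 -0.39  1.8   0.34  0.77 -2.36]
row shift [ 0.1 -1.2 31.2] yaw 0.0063
```

The force changed slightly (Fz from −2 to 0.3), so I'll spend the last look here before releasing.

```bash
python3 mv.py; python3 - <<'E'
from cell import camera
from h import *
for n in("top","side"):
    c=camera(n);np.save(f"pics/{n}7.npy",c,allow_pickle=True)
    x,y=proj(c,[.5,.366,.03])[0].astype(int)
    o=cv2.resize(c["img"][y-50:y+50,x-50:x+50,::-1],(400,400) if n=="top" else (400,400),interpolation=cv2.INTER_CUBIC);L=o if n=="top" else np.hstack([L,o]);print(x,y)
cv2.imwrite("pics/n7.png",L)
E
python3 mv.py
```

```text
t 18.43 p [0.4772 0.3603 0.0412] th 0.1819 F [-1.2  0.3  0.3] M [0.17 0.07 0.11] op 0.215 gf 96.4 q [-0.4   0.64 -0.39  1.8   0.34  0.77 -2.36]
195 213
230 265
t 18.52 p [0.478  0.3607 0.043 ] th 0.1816 F [-1.3 -0.1 -0.5] M [0.04 0.15 0.04] op 0.214 gf 96.2 q [-0.4   0.64 -0.39  1.8   0.34  0.77 -2.36]
```

View pics/n7.png

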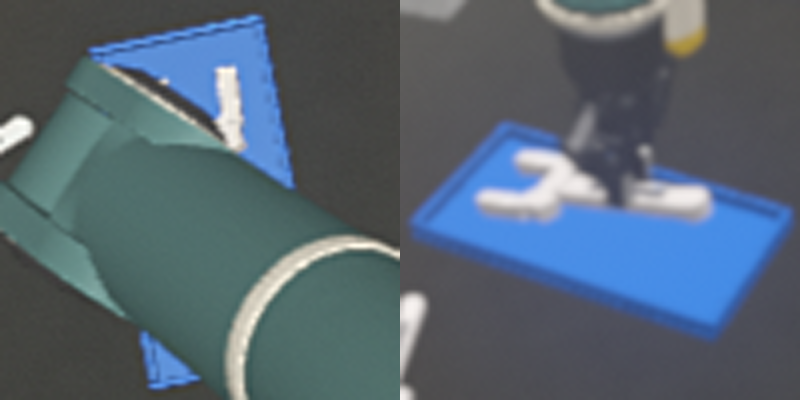

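Side crop: the wrench is still held, jaw at (510,185) and handle end at (705,203), pitched slightly with the jaw down. In the top crop it is centred across the tray, right prong at (228,100). I'll lower with a light grip so that it levels on the floor.

Emit:
play_rows([
  [[1, 0, -1, 6, 0], [1, 0, -1, 12, 0], [1, 0, -1, 18, 0], [1, 0, -1, 22, 0], [1, 0, -1, 22, 0]],
], newtons=25)

```text
t: 19.15
ee_pos: [0.4774, 0.3618, 0.0201]
tcp_rot: [[0.983, 0.181, -0.0], [0.181, -0.983, 0.0], [-0.0, -0.0, -1.0]]
contact_force: [-3.2, 1.2, 4.1]
opening: 0.217
grasp_force: 98.5
```

```bash
python3 mv.py .477 .3615 .01 .1756
```

```text
t 19.15 p [0.4774 0.3618 0.0201] th 0.1823 F [-3.2  1.2  4.1] M [0.37 0.   0.25] op 0.217 gf 98.5 q [-0.41  0.67 -0.38  1.8   0.35  0.73 -2.37]
row shift [-0.5  0.2 10.1] yaw 0.0067
```

Emit:
play_rows([
  [[1, 0, 0, 3, 0], [1, 0, 0, 6, 0], [1, 0, 0, 9, 0], [1, 0, 0, 9, 0]],
])

```text
t: 19.65
ee_pos: [0.4776, 0.3617, 0.0121]
tcp_rot: [[0.983, 0.181, 0.0], [0.181, -0.983, -0.0], [0.0, 0.0, -1.0]]
contact_force: [-7.8, -5.3, 22.0]
opening: 0.216
grasp_force: 101.1
```

```bash
python3 mv.py
```

```text
t 19.65 p [0.4776 0.3617 0.0121] th 0.1820 F [-7.8 -5.3 22. ] M [-0.86  1.01  0.23] op 0.216 gf 101.1 q [-0.42  0.69 -0.37  1.8   0.36  0.72 -2.38]
```

Emit:
play_rows([
  [[0.4, 0, 0, 0, 0], [0.25, 0, 0, 0, 0], [0.1, 0, 0, 0, 0], [0.1, 0, 0, 0, 0], [0.1, 0, 0, -15, 0], [0.1, 0, 0, -40, 0], [0.1, 0, 0, -90, 0], [0.1, 0, 0, -140, 0]],
])

```text
t: 20.65
ee_pos: [0.4773, 0.3615, 0.1537]
tcp_rot: [[0.983, 0.181, 0.0], [0.181, -0.983, 0.0], [0.0, -0.0, -1.0]]
contact_force: [0.1, -0.5, 0.2]
opening: 0.448
grasp_force: 0.0
```

Emit:
play_rows([
  [[0.1, -20, 50, -50, 0], [0.1, -40, 110, -50, 0], [0.1, -60, 170, -50, 0], [0.1, -60, 230, -50, 0], [0.1, -60, 290, -50, 0], [0.1, -60, 350, -50, 0], [0.1, -60, 400, -50, 0], [0.1, -60, 400, -50, 0]],
])

```text
t: 21.65
ee_pos: [0.491, -0.0465, 0.202]
tcp_rot: [[0.984, 0.175, 0.001], [0.175, -0.984, -0.001], [0.001, 0.001, -1.0]]
contact_force: [-0.4, 0.3, 0.5]
opening: 0.454
grasp_force: 0.0
```

```bash
python3 mv.py; python3 - <<'E'
from cell import camera
from h import *
c=camera("top");np.save("pics/top8.npy",c,allow_pickle=True)
from ptr import scan;scan(c,2.0,2.8)
s=camera("side");np.save("pics/side8.npy",s,allow_pickle=True)
t=np.array([.5017,.3638]);a=.1756;ex=np.array([np.cos(a),np.sin(a)]);ey=np.array([-ex[1],ex[0]])
for n,cc in(("top",c),("side",s)):
    X,Y=np.meshgrid(np.arange(-130,131,1.),np.arange(-64,65,1.));P=t+(X[...,None]*ex+Y[...,None]*ey)/1000
    uv=proj(cc,np.dstack([P,0*X+.019]).reshape(-1,3)).reshape(*X.shape,2).astype(np.float32)
    im=cv2.remap(cc["img"],uv[...,0],uv[...,1],cv2.INTER_LINEAR).astype(int)
    m=(im[...,0]>150).astype(np.uint8);k,l,st,_=cv2.connectedComponentsWithStats(m);i=1+st[1:,4].argmax();ys,xs=np.nonzero(l==i)
    (cx,cy),(w,h),an=cv2.minAreaRect(np.c_[xs,ys].astype(np.float32));print(n,"area",len(xs),"rect centre tray mm",cx-130,cy-64,"size",w,h,an)
E
```

```text
t 21.65 p [ 0.491  -0.0465  0.202 ] th 0.1763 F [-0.4  0.3  0.5] M [ 0.04  0.01 -0.04] op 0.454 gf 0.0 q [ 0.29  0.23 -0.3   1.96  0.08  0.97 -1.44]
2.00:131 2.02:130 2.04:130 2.06:129 2.08:127 2.10:126 2.12:125 2.14:130 2.16:134 2.18:139 2.20:155 2.22:176 2.24:196 2.26:216 2.28:228 2.30:239 2.32:248 2.34:249 2.36:246 2.38:241 2.40:224 2.42:202 2.44:173 2.46:151 2.48:135 2.50:127 2.52:124 2.54:124 2.56:124 2.58:126 2.60:127 2.62:128 2.64:128 2.66:129 2.68:129 2.70:129 2.72:130 2.74:130 2.76:129 2.78:130
green: []
top area 5872 rect centre tray mm 10.5 -0.5 size 69.0 195.0 90.0
side area 7606 rect centre tray mm 9.000015258789062 2.9999923706054688 size 73.99998474121094 197.99996948242188 90.0
```

Both cameras place the wrench flat in the tray, about 10 mm off centre lengthwise and 0–3 mm crosswise. The pointer is at 2.34 and the arm is clear.

```bash
python3 -c "
from cell import robot
print(robot.finish_job())"
```

```text
the job is handed in; nothing more can be done
None
```

I handed the job in after about 22 s of arm time: I turned the nut by hand into the yellow band and with the wrench into the green (pointer at about 2.34 rad by camera), then laid the wrench flat in the blue tray about 10 mm off centre; I didn't re-measure the bottle, tub and box at the end, and hand-in returned no verdict.

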